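Seat a strut post base on the locating pin of a drilling jig

ROBOT

A 6-joint arm with a two-finger parallel gripper is mounted at the origin on the work surface. World frame = base frame: x ahead of the robot, y to its left, z up, the work surface at z = 0. Lengths are in m, angles in rad, forces in N, time in s.
With the tool pointing down it reaches from about 0.35 to 0.85 m from the base axis. Payload 8.1 kg.
Tool frame: the origin (TCP) lies on the mounting face of the last link; the fingertips stand 186 mm ahead of it and the grasp point (between the pads) lies 167 mm ahead of it; z points along the fingers, y is the line along which they close (so a half turn about z gives the same grasp; the last joint's range is limited). The gripper opens to 93 mm and grips with 3 to 60 N. Pads are 15 mm wide; open, the fingers measure 128 mm over their backs; the gripper's body (75 mm by 188 mm) begins 65 mm behind the grasp point.
Start: joints at [-1.38, 0.13, 1.488, -0, 1.523, -0.085], TCP at [0.163, -0.577, 0.405] pointing down, gripper open.
Joint ranges: [-2.96, 2.96], [-0.89, 2.26], [0.02, 2.5], [-1.34, 4.48], [0, 2.73], [-2.66, 2.66]. Speed limits (rad/s): [2.39, 2.39, 2.79, 3.14, 3.14, 3.14].

INTERFACE

Orientations are given as a rotation vector (axis times angle).
In Python, from plant import * gives the robot as it stands. The module is installed in compiled form; this text tells all that it offers.
- The arm moves only by the tool arm_command, never from a script. Its argument "increments" is a list of rows, each a list of 6 numbers: the shift along the tool's x, y, z in units of 0.2 m (1.0 is 0.2 m), then the turn, a rotation vector about the tool's x, y, z in units of pi rad (1.0 is pi rad). A call has exactly 5 rows; each row is the pose to reach, as a shift and turn from the pose commanded when the call began, along the tool's axes at that moment, turning the shorter way round; what a row does not reach only later rows make up. A row lasts 1/8 s, in which the tool goes at most 62.5 mm and 10.7 degrees, less where a joint would pass 70% of its speed; a pose out of reach is approached as far as the arm can. A call with a number of a shift or a turn outside -1 to 1 is refused whole. A call with a gripper value outside its range is refused whole. "fingers" is the closure, from -1 (fully open) to 1 (shut), set as the call begins (left out, the last holds). The fingers move at their own pace and stop on an object; "force" is the grip in N (left out, the last holds). Time passes only in rows, so rows that repeat a pose let the fingers close, or fill a call up. It gives the time, the measured TCP pose, the force, the opening and the grip force at its end, in the units of the state.
- read_state(): the state, without advancing time (a new reading comes with each control period).
- read_camera(name): name is "side" or "top"; returns a dict with "image" (420x560x3 uint8, red, green, blue), "fx", "fy", "cx", "cy" (pixels), "T" (4x4, takes a point from camera to world coordinates). Camera axes: x right, y down, z forward; pixel columns grow to the right and rows downward; lengths in m; the calibration is good to about 2 mm. A picture is of the moment at which its call begins. There is no depth.
- close_job(): hands the job in; it is judged then, once.
The state is a dict: "t": time; "q": joint angles; "dq": joint speeds; "joint_torque": joint torques, N m; "tool_pos": TCP position; "orientation": TCP orientation; "force": force on the tool from outside, world axes, zero at the start; "wrist_torque": the same for the moment, N m; "opening": finger opening in m; "gripper_force": force on a finger pad.
Only numpy, scipy, OpenCV 4.12 (cv2) and the standard library are available. Lean on these libraries where they do the work, as an engineer would, in place of code of your own. Each camera call takes 0.05 s, during which the arm holds its last target. There are 200 camera calls.

TASK

Load the strut post base into the drilling jig: set it on the jig's bed with a long edge along the blue fence, and slide it until its hole drops over the brass locating pin, so that its plate lies fully flat on the bed; then let go of it. The pin is clamped somewhere along the jig's slot, where nobody has measured it, so feel for it. Set the part down rather than dropping it, and leave the other things on the bench where they are.

Things in the scene. Friction and masses are not known exactly. Their poses are not given: they have to be found in the camera images.
- post_base: the loose strut post base, 0.3 to 0.6 kg: an aluminium plate 180 (its x) x 90 (its y) x 8 mm thick with one round hole of 21 mm at x = +30 mm, y = 0, and a steel strut stub of square outline 41 x 41 mm, 72 mm tall, standing on the plate at x = -15 mm, y = 0, square to it. Origin at the centre of the plate's underside, z up. It starts flat on the bench; grip it by the stub.
- hole (a point): centre of the post base's hole, at the plate's underside; axes as those of the post base
- stub_top (a point): centre of the top of the post base's stub, 80 mm above the plate's underside
- jig: the fixed drilling jig: a dark steel bed 20 mm high, 115 mm (its x, from -57.5 to +57.5 mm) by 300 mm (its y), with a blue fence along its +x side. Origin on the bench under the middle of the slot. The slot is a black strip along y at x = 0, from y = -40 to +40 mm. A fixed brass pin stands on the slot (see point bed).
- bed (a point): middle of the slot at the bed's top surface, 20 mm above the bench; axes as the jig's. The pin, 18 mm in diameter, stands at x = 0 and at y anywhere from -18 to +18 mm, other in each run and not reported. Its top is 10 mm above the bed, the top edge bevelled. A plate on top of it is held up 10 mm; with the hole over it the plate drops on to the bed. Either way round will do (hole to +y or -y).
- fence (a point): middle of the top edge of the fence's flat inner face: 45.5 mm to +x of the slot's line, 24 mm above the bed; the fence runs the bed's full 300 mm along y. With a long edge of the plate on the fence the hole's centre is 0.5 mm to the fence's side of the pin's line; the hole's play around the pin is 1.5 mm all round.
- tee: bystander: a brass pipe tee, 80 mm long, lying on the bench; origin under its centre
- valve: bystander: a brass ball valve with a red lever, 90 mm long; origin under its centre
- coupling: bystander: a copper pipe coupling standing on end, diameter 48 mm, 50 mm high; origin at the centre of its underside
- compound_jar: bystander: a jar with a black cap, diameter 68 mm, 85 mm high; origin at the centre of its underside
- wrench: bystander: a steel wrench lying flat on the bench; origin at its middle
- fitting_bin: bystander: an open blue bin of fittings, 200 x 150 x 90 mm; origin at the centre of its underside
- carton: bystander: a white carton, 100 x 130 x 70 mm; origin at the centre of its underside
There are look-alikes about, which are no part of the job. What is shaped like the post_base but purple is not meant.

How it is judged:
At the end, for the whole second after the job is handed in: Plate underside at the hole within 2 mm of the bed, tilt under 0.025 rad, long side parallel to the fence within 0.06 rad, hole centre within 3 mm of the slot line and 21 mm of its middle (so the pin can only be in the hole); at rest and released (x of hole in the frame of bed between -0.003 and 0.003 m and y of hole in the frame of bed between -0.021 and 0.021 m and z of hole in the frame of bed between -0.003 and 0.002 m and angle between post_base's own z axis and vertical below 0.025 rad and angle between the x axis of post_base and the y axis of jig, either way round below 0.06 rad and linear speed of post_base below 0.01 m/s and contact force between the fingers and post_base below 0.1 N); the robot touches nothing.
It fails at once if the post base is dropped: it falls unheld faster than 0.8 m/s (contact force between the fingers and post_base below 0.05 N and linear speed of post_base above 0.8 m/s).
It fails at once if another thing on the bench is pushed more than 25 mm from its place (distance of any of tee, valve, coupling, compound_jar, wrench, fitting_bin, carton from where it was at the start of the episode above 0.025 m).
It also fails if it takes over 64 s, if anything falls off the work surface, if the arm or the gripper's body presses on something with over 40 N, if the wrist force passes 120 N, or if a joint passes its speed limit or range.

## Working session

There is one attempt and no reset: what is moved stays moved. The work goes in short steps, Python scripts to look and compute and a tool call to move; the robot and the scene stay as the last step left them, time stands still between calls to the robot, and variables do not carry over. Pictures are saved under pics/ and viewed, at most 10 in all, crops included, and the job is handed in when it is done.

Besides the shell and the picture viewer there is one more tool, called after ">>>" as name(argument=value, ...) on one line, values as JSON. arm_command: Moves the arm, as the interface text tells. Shifts and turns lie within -1 to 1; 1 stands for 0.2 m of shift or pi rad of turn. Its arguments: {"type":"object","properties":{"increments":{"type":"array","items":{"type":"array","items":{"type":"number","minimum":-1,"maximum":1}}},"fingers":{"type":"number"},"force":{"type":"number"}},"required":["increments"]}

```bash
mkdir -p pics; python3 - <<'E'
from plant import *
import cv2,numpy as np
for n in ("top","side"):
    c=read_camera(n); cv2.imwrite(f"pics/{n}0.png",c["image"][:,:,::-1]); np.savez(f"{n}0.npz",**c)
    print(n,c["fx"],c["fy"],c["cx"],c["cy"]);print(np.round(c["T"],4))
s=read_state();print({k:np.round(v,3) for k,v in s.items()})
E
```

```text
top 441.3298456013802 441.3298456013802 278.17368566876496 204.9380489133064
[[ 0.0024 -0.984   0.1783  0.2355]
 [-0.9999 -0.0047 -0.0121 -0.0118]
 [ 0.0128 -0.1782 -0.9839  1.597 ]
 [ 0.      0.      0.      1.    ]]
side 380.7209819921777 380.7209819921777 280.7158080872094 219.04560048215444
[[-0.9648 -0.1468  0.2181  0.205 ]
 [-0.2626  0.5766 -0.7737  1.0065]
 [-0.0121 -0.8037 -0.5949  0.8769]
 [ 0.      0.      0.      1.    ]]
{'t': np.float64(0.1), 'q': array([-1.38 ,  0.131,  1.489, -0.   ,  1.523, -0.085]), 'dq': array([-0.   , -0.003, -0.001,  0.   , -0.002,  0.   ]), 'joint_torque': array([ 1.0000e-03, -5.6134e+01, -4.9310e+01,  7.7000e-02,  2.9000e-02,
       -0.0000e+00]), 'tool_pos': array([ 0.163, -0.577,  0.404]), 'orientation': array([-3.11 , -0.432,  0.   ]), 'force': array([0.189, 0.169, 0.354]), 'wrist_torque': array([-0.007, -0.035, -0.017]), 'gripper_force': np.float64(0.0), 'opening': np.float64(0.093)}
```

View pics/top0.png

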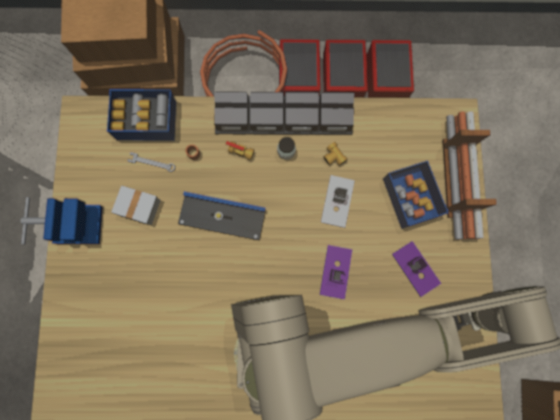

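View pics/side0.png

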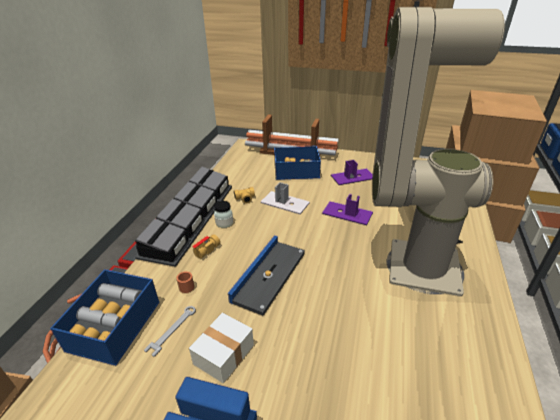

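The top view shows the post base (white plate) at about (338,201) with its stub at (340,195), and the jig at (222,216) with its fence on the upper edge and the pin near (219,216). The purple look-alikes are at (336,271) and (416,268). The side view agrees. Next I'll measure these.

```bash
cat > h.py <<'E'
import numpy as np,cv2
from scipy.spatial.transform import Rotation as R
def ray(c,p,z):
    d=c["T"][:3,:3]@np.array([(p[0]-c["cx"])/c["fx"],(p[1]-c["cy"])/c["fy"],1.]); o=c["T"][:3,3]
    return (o+d*(z-o[2])/d[2])
def proj(c,P):
    q=c["T"][:3,:3].T@(np.array(P)-c["T"][:3,3]); return c["fx"]*q[0]/q[2]+c["cx"],c["fy"]*q[1]/q[2]+c["cy"]
E
python3 - <<'E'
from h import *
c=np.load("top0.npz");im=c["image"];hsv=cv2.cvtColor(im,cv2.COLOR_RGB2HSV)
def big(m,x0,y0,x1,y1,name,z):
    k=np.zeros_like(m);k[y0:y1,x0:x1]=m[y0:y1,x0:x1]
    cs,_=cv2.findContours(k,0,2);q=max(cs,key=cv2.contourArea);r=cv2.minAreaRect(q)
    b=np.array([ray(c,p,z)[:2] for p in cv2.boxPoints(r)]);print(name,r,cv2.contourArea(q));print(np.round(b,4), np.round(b.mean(0),4),[round(float(np.linalg.norm(b[i]-b[i-1])),4) for i in range(4)])
    for i in (0,1): d=b[i]-b[i-1];print("  edge ang",round(float(np.degrees(np.arctan2(d[1],d[0]))),2))
big(((hsv[...,1]<60)&(hsv[...,2]>140)).astype(np.uint8),310,165,370,240,"plate",.008)
big(((hsv[...,1]>130)&(abs(hsv[...,0].astype(int)-112)<12)).astype(np.uint8),170,185,275,225,"fence",.044)
big(((hsv[...,2]<105)).astype(np.uint8),170,185,275,245,"bed",.02)
big(((hsv[...,0]<30)&(hsv[...,1]>60)&(hsv[...,2]>90)).astype(np.uint8),208,206,232,226,"pin",.03)
a=cv2.resize(im[160:250,300:380],None,fx=5,fy=5,interpolation=2);b=cv2.resize(im[180:250,170:275],None,fx=3.6,fy=3.6,interpolation=2)
o=np.zeros((450,780,3),np.uint8);o[:,:400]=a;o[:252,402:780]=b[:252,:378]
cv2.imwrite("pics/crop.png",o[:,:,::-1])
E
```

```text
plate ((337.30767822265625, 200.96153259277344), (25.69120979309082, 49.22514343261719), 11.309932708740234) 1184.5
[[ 0.4589 -0.1833]
 [ 0.6398 -0.2218]
 [ 0.6211 -0.315 ]
 [ 0.4408 -0.2747]] [ 0.5401 -0.2487] [0.0931, 0.185, 0.095, 0.1848]
  edge ang 78.8
  edge ang -12.01
fence ((211.40383911132812, 198.98077392578125), (54.1280517578125, 1.3728127479553223), 11.309932708740234) 15.5
[[0.5538 0.3039]
 [0.5587 0.3031]
 [0.521  0.1124]
 [0.5161 0.1133]] [0.5374 0.2082] [0.1943, 0.005, 0.1945, 0.005]
  edge ang 78.8
  edge ang -8.82
bed ((221.69232177734375, 217.03848266601562), (82.95712280273438, 30.790233612060547), 11.309932708740234) 2375.0
[[0.4499 0.3286]
 [0.5607 0.3114]
 [0.502  0.0151]
 [0.3924 0.0358]] [0.4763 0.1727] [0.2983, 0.1122, 0.3021, 0.1116]
  edge ang 78.89
  edge ang -8.81
pin ((218.0, 215.0), (4.0, 4.0), 90.0) 14.0
[[0.4889 0.1921]
 [0.489  0.1777]
 [0.4744 0.1773]
 [0.4744 0.1917]] [0.4817 0.1847] [0.0145, 0.0143, 0.0145, 0.0143]
  edge ang 1.57
  edge ang -89.74
```

View pics/crop.png

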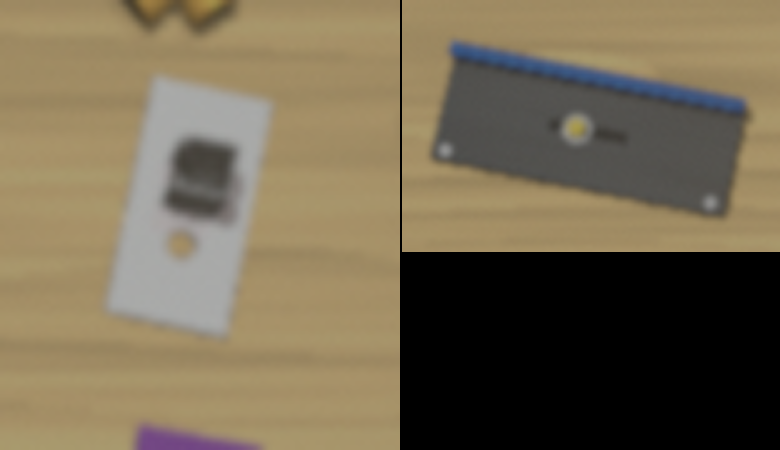

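```bash
cat >> h.py <<'E'
def rect(c,mf,x0,y0,x1,y1,z,f=8):
    im=cv2.resize(c["image"][y0:y1,x0:x1],None,fx=f,fy=f,interpolation=cv2.INTER_CUBIC)
    m=mf(cv2.cvtColor(im,cv2.COLOR_RGB2HSV).astype(int)).astype(np.uint8)
    cs,_=cv2.findContours(m,0,2);q=max(cs,key=cv2.contourArea)
    pts=np.array([ray(c,((p[0][0]+.5)/f-.5+x0,(p[0][1]+.5)/f-.5+y0),z)[:2] for p in q])
    (cx,cy),(w,h),_=r=cv2.minAreaRect((pts*1000).astype(np.float32)); b=cv2.boxPoints(r)
    d=b[1]-b[0] if np.linalg.norm(b[1]-b[0])>np.linalg.norm(b[2]-b[1]) else b[2]-b[1]
    return np.array([cx,cy])/1000,sorted((w,h)),np.degrees(np.arctan2(d[1],d[0]))%180,pts
E
python3 - <<'E'
from h import *
from plant import read_state
c=np.load("top0.npz")
for n,a in dict(plate=(lambda h:(h[...,1]<65)&(h[...,2]>135),310,165,370,240,.008),
 hole=(lambda h:(h[...,1]>65),330,204,342,214,.006),
 stub=(lambda h:(h[...,2]<110),328,182,352,206,.08),
 fence=(lambda h:(h[...,1]>110)&(abs(h[...,0]-112)<15),170,180,275,225,.044),
 bed=(lambda h:(h[...,2]<105)&(h[...,1]<100),170,180,275,245,.02),
 pin=(lambda h:(h[...,2]>95),208,206,230,226,.03)).items():
    p,s,ang,q=rect(c,*a);print(n,np.round(p,4),np.round(s,1),round(ang,2))
s=read_state();M=R.from_rotvec(s["orientation"]).as_matrix();print(np.round(M,3))
E
```

```text
plate [ 0.5403 -0.2489] [ 95.6 186.2] 167.45
hole [ 0.5117 -0.2425] [13.9 14.3] 90.26
stub [ 0.5459 -0.2466] [42.8 53.7] 167.98
fence [0.5285 0.1644] [ 10.1 290. ] 78.8
bed [0.4749 0.1732] [115.4 305.3] 80.26
pin [0.4806 0.1842] [32.4 35.9] 166.13
[[ 0.962  0.272 -0.   ]
 [ 0.272 -0.962  0.002]
 [ 0.    -0.002 -1.   ]]
```

The post base's hole end points toward the robot (heading 167.5°). The jig's y axis heads about 79°, and the pin is near y = +11 mm. I'll start the approach.

>>> arm_command(increments=[[0.24, -0.11, 0, 0, 0, -0.04], [0.48, -0.22, 0, 0, 0, -0.08], [0.72, -0.33, 0, 0, 0, -0.12], [0.95, -0.42, 0, 0, 0, -0.16], [0.95, -0.42, 0, 0, 0, -0.172]], fingers=-1)

```text
t: 0.72
tool_pos: [0.3258, -0.4425, 0.4044]
orientation: [-2.878, -1.256, -0.001]
force: [-0.9, 0.1, 0.4]
opening: 0.0929
gripper_force: 0.0
```

```bash
cat >> h.py <<'E'
def go(x,y,z,head):
    "tool-axis units to TCP x,y,z with tool y heading (deg), tool down"
    from plant import read_state
    s=read_state();M=R.from_rotvec(s["orientation"]);h=np.radians(head)
    ty=[np.cos(h),np.sin(h),0];tz=[0,0,-1];G=R.from_matrix(np.array([np.cross(ty,tz),ty,tz]).T)
    print("t",round(float(s["t"]),2),"pos",np.round(s["tool_pos"],4),"F",np.round(s["force"],1),"open",round(float(s["opening"]),4),"grip",round(float(s["gripper_force"]),1),"q6",round(float(s["q"][5]),2))
    print("units",np.round(M.inv().apply(np.array([x,y,z])-s["tool_pos"])/.2,3),np.round((M.inv()*G).as_rotvec()/np.pi,4))
E
python3 -c "
from h import *
go(.5549,-.2522,.33,-12.5)"
```

```text
t 0.72 pos [ 0.3258 -0.4425  0.4044] F [-0.9  0.1  0.4] open 0.0929 grip 0.0 q6 -0.28
units [1.476 0.193 0.373] [-1.000e-04 -4.000e-04 -1.686e-01]
```

>>> arm_command(increments=[[0.25, 0.04, 0.06, 0, 0, -0.045], [0.5, 0.08, 0.12, 0, 0, -0.09], [0.75, 0.11, 0.18, 0, 0, -0.135], [1.0, 0.14, 0.24, 0, 0, -0.1686], [1.0, 0.14, 0.24, 0, 0, -0.1686]])

```text
t: 1.35
tool_pos: [0.4824, -0.3155, 0.3548]
orientation: [-2.449, -1.962, -0.0]
force: [0.1, -0.2, 1.0]
opening: 0.093
gripper_force: 0.0
```

```bash
python3 -c "
from h import *
go(.5549,-.2522,.33,-12.5)"
```

```text
t 1.35 pos [ 0.4824 -0.3155  0.3548] F [ 0.1 -0.2  1. ] open 0.093 grip 0.0 q6 -0.45
units [0.388 0.285 0.124] [-0.0008 -0.0007 -0.0005]
```

>>> arm_command(increments=[[0.2, 0.14, 0.06, 0, 0, 0], [0.388, 0.285, 0.124, 0, 0, 0], [0.388, 0.285, 0.3, 0, 0, 0], [0.388, 0.285, 0.45, 0, 0, 0], [0.388, 0.285, 0.5, 0, 0, 0]])

```text
t: 1.98
tool_pos: [0.5523, -0.2555, 0.2542]
orientation: [-2.455, -1.954, 0.003]
force: [-0.5, -0.5, 1.0]
opening: 0.093
gripper_force: 0.0
```

```bash
python3 -c "
from h import *
from plant import read_camera
go(.5549,-.2522,.227,-12.5)
c=read_camera('side');u,v=map(int,proj(c,(.555,-.252,.06)));cv2.imwrite('pics/s1.png',cv2.resize(c['image'][v-60:v+60,u-80:u+80,::-1],None,fx=4,fy=4,interpolation=2))"
```

```text
t 1.98 pos [ 0.5523 -0.2555  0.2542] F [-0.5 -0.5  1. ] open 0.093 grip 0.0 q6 -0.29
units [0.019 0.009 0.136] [-0.0013 -0.0003 -0.0026]
```

View pics/s1.png

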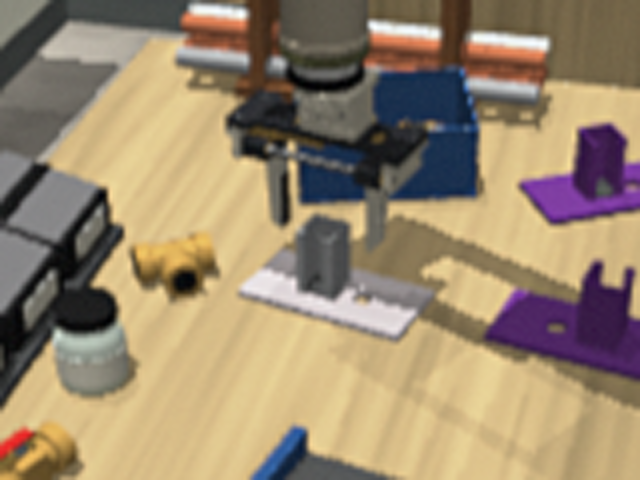

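The crop shows the open fingers straddling the stub along its plate-x direction, with the stub centred near (322,255). I'll lower the tool and grip.

>>> arm_command(increments=[[0.019, 0.009, 0.07, -0.0013, 0, -0.0026], [0.019, 0.009, 0.136, -0.0013, 0, -0.0026], [0.019, 0.009, 0.136, -0.0013, 0, -0.0026], [0.019, 0.009, 0.136, -0.0013, 0, -0.0026], [0.019, 0.009, 0.136, -0.0013, 0, -0.0026]])

```text
t: 2.65
tool_pos: [0.5565, -0.2522, 0.2303]
orientation: [2.445, 1.965, 0.005]
force: [-0.5, 0.3, -0.2]
opening: 0.0931
gripper_force: 0.0
```

>>> arm_command(increments=[[0, 0, 0, 0, 0, 0], [0, 0, 0, 0, 0, 0], [0, 0, 0, 0, 0, 0], [0, 0, 0, 0, 0, 0], [0, 0, 0, 0, 0, 0]], fingers=1, force=45)

```text
t: 3.28
tool_pos: [0.5562, -0.252, 0.2295]
orientation: [2.446, 1.966, 0.004]
force: [0.9, -0.6, -0.2]
opening: 0.0474
gripper_force: 0.0
```

```bash
python3 -c "
from h import *
go(.5549,-.2522,.33,-12.5)"
```

```text
t 3.27 pos [ 0.5562 -0.252   0.2295] F [ 0.9 -0.6 -0.2] open 0.0474 grip 0.0 q6 -0.29
units [-0.002 -0.004 -0.502] [ 0.0013 -0.      0.0004]
```

>>> arm_command(increments=[[0, 0, 0, 0, 0, 0], [0, 0, 0, 0, 0, 0], [0, 0, -0.05, 0, 0, 0], [0, 0, -0.15, 0, 0, 0], [0, 0, -0.3, 0, 0, 0]])

```text
t: 3.9
tool_pos: [0.5556, -0.2517, 0.2901]
orientation: [2.447, 1.967, 0.003]
force: [-0.5, -1.2, -3.8]
opening: 0.0405
gripper_force: 45.0
```

```bash
python3 -c "
from h import *
v=np.array([.19,.982]);P=np.array([.477,.1738]);s=P+.056*v;print(s)
go(*s,.33,79)"
```

```text
[0.48764  0.228792]
t 3.9 pos [ 0.5556 -0.2517  0.2901] F [-0.5 -1.2 -3.8] open 0.0405 grip 45.0 q6 -0.29
units [ 2.273 -0.848 -0.201] [ 8.000e-04  5.000e-04 -5.079e-01]
```

>>> arm_command(increments=[[0.2, -0.08, -0.1, 0, 0, -0.04], [0.4, -0.16, -0.2, 0, 0, -0.08], [0.6, -0.24, -0.24, 0, 0, -0.13], [0.8, -0.32, -0.24, 0, 0, -0.18], [1.0, -0.37, -0.24, 0, 0, -0.23]])

```text
t: 4.53
tool_pos: [0.5262, -0.0393, 0.339]
orientation: [1.585, 2.706, 0.003]
force: [0.8, 0.3, -4.3]
opening: 0.0408
gripper_force: 45.0
```

```bash
python3 -c "
from h import *
go(.4876,.2288,.33,79)"
```

```text
t 4.53 pos [ 0.5262 -0.0393  0.339 ] F [ 0.8  0.3 -4.3] open 0.0408 grip 45.0 q6 -0.68
units [1.264 0.487 0.042] [ 0.0009  0.0018 -0.2763]
```

>>> arm_command(increments=[[0.25, 0.1, 0, 0, 0, -0.05], [0.5, 0.2, 0, 0, 0, -0.1], [0.75, 0.3, 0, 0, 0, -0.15], [1.0, 0.39, 0, 0, 0, -0.2], [1.0, 0.4, 0, 0, 0, -0.25]])

```text
t: 5.15
tool_pos: [0.4987, 0.1766, 0.3384]
orientation: [0.422, 3.108, 0.002]
force: [0.7, -1.6, -5.8]
opening: 0.0408
gripper_force: 45.0
```

```bash
python3 -c "
from h import *
go(.4876,.2288,.33,79)"
```

```text
t 5.15 pos [0.4987 0.1766 0.3384] F [ 0.7 -1.6 -5.8] open 0.0408 grip 45.0 q6 -1.06
units [0.123 0.237 0.042] [ 0.0006  0.0015 -0.0248]
```

```bash
python3 -c "
from h import *
go(.4758,.2311,.285,79)"
```

```text
t 5.15 pos [0.4987 0.1766 0.3384] F [ 0.7 -1.6 -5.8] open 0.0408 grip 45.0 q6 -1.06
units [0.184 0.232 0.267] [ 0.0006  0.0015 -0.0248]
```

>>> arm_command(increments=[[0.09, 0.12, 0.05, 0.0006, 0.0015, -0.0248], [0.184, 0.232, 0.1, 0.0006, 0.0015, -0.0248], [0.184, 0.232, 0.2, 0.0006, 0.0015, -0.0248], [0.184, 0.232, 0.267, 0.0006, 0.0015, -0.0248], [0.184, 0.232, 0.267, 0.0006, 0.0015, -0.0248]])

```text
t: 5.78
tool_pos: [0.4769, 0.2274, 0.2827]
orientation: [-0.317, -3.123, 0.004]
force: [-0.5, -0.7, -4.5]
opening: 0.0407
gripper_force: 45.0
```

```bash
python3 -c "
from h import *
from plant import read_camera
go(.4758,.2311,.285,79)
for n in ('top','side'):
    c=read_camera(n);np.savez(n+'1.npz',**c);u,v=map(int,proj(c,(.48,.19,.06)));cv2.imwrite(f'pics/{n}2.png',cv2.resize(c['image'][v-65:v+65,u-85:u+85,::-1],None,fx=4,fy=4,interpolation=2));print(u,v)"
```

```text
t 5.78 pos [0.4769 0.2274 0.2827] F [-0.5 -0.7 -4.5] open 0.0407 grip 45.0 q6 -1.02
units [ 0.009  0.017 -0.011] [-0.0009 -0.0007 -0.0032]
215 214
267 266
```

View pics/top2.png

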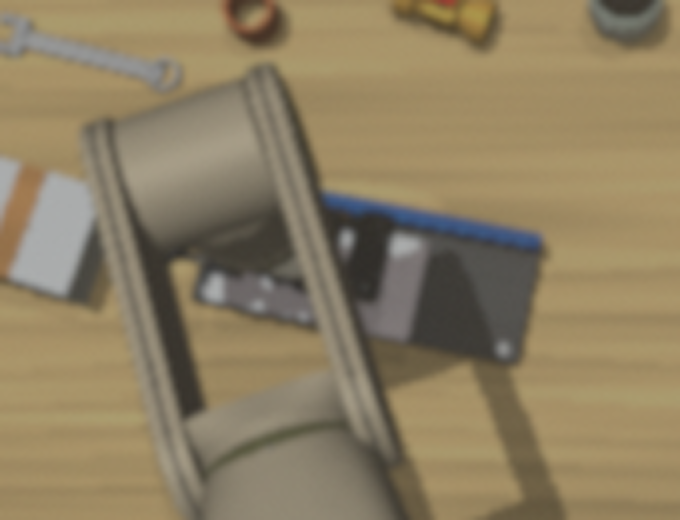

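View pics/side2.png

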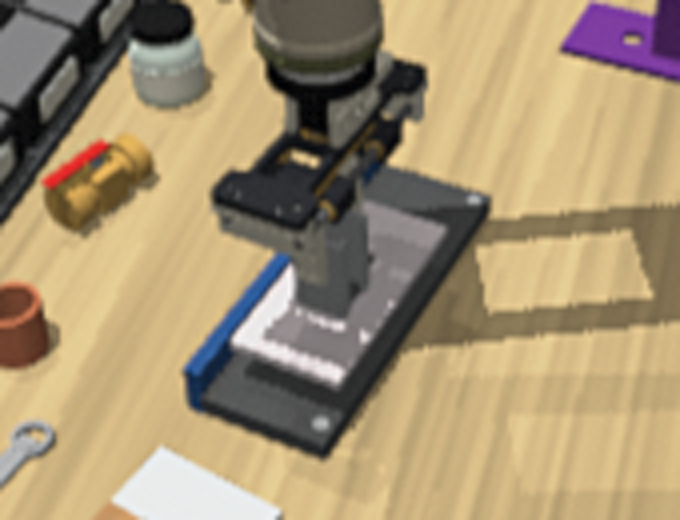

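The side view shows the plate held level over the bed, about 10 mm clear of the blue fence (its edge runs from (230,345) to (290,265)). The top view shows the plate's end near (420,290), parallel to the fence. I'll get a better estimate of the fence's heading.

```bash
python3 -c "
from h import *
c=np.load('top0.npz')
p,s,a,q=rect(c,lambda h:(h[...,1]>110)&(abs(h[...,0]-112)<15),170,180,275,225,.044)
v=cv2.fitLine((q*1000).astype(np.float32),cv2.DIST_HUBER,0,.01,.01).ravel();print('fence',np.degrees(np.arctan2(v[1],v[0])),v[2:])
c=np.load('top0.npz')
p,s,a,q=rect(c,lambda h:(h[...,2]<105)&(h[...,1]<100),170,180,275,245,.02)
print('bed',s,a)
# near edge of bed: points with jig x most negative
h=np.radians(79);n=np.array([np.sin(h),-np.cos(h)]);d=(q-q.mean(0))@n;l=(q-q.mean(0))@[np.cos(h),np.sin(h)]
k=q[(d<-.045)&(abs(l)<.12)];v=cv2.fitLine((k*1000).astype(np.float32),cv2.DIST_HUBER,0,.01,.01).ravel();print('near',np.degrees(np.arctan2(v[1],v[0])),v[2:])
go(.4758,.2311,.2635,79.2)"
```

```text
fence 79.3049 [527.85895 172.09648]
bed [115.42430114746094, 305.295166015625] 80.26316
near 79.01608 [422.3423  183.59789]
t 5.88 pos [0.4777 0.2275 0.2841] F [ 0.1 -0.1 -4.9] open 0.0405 grip 45.0 q6 -1.02
units [0.013 0.016 0.103] [-0.0005 -0.     -0.0044]
```

>>> arm_command(increments=[[0, 0, 0.05, 0, 0, -0.004], [0, 0, 0.1, 0, 0, -0.004], [-0.01, 0, 0.1, 0, 0, -0.004], [-0.02, 0, 0.1, 0, 0, -0.004], [-0.025, 0, 0.1, 0, 0, -0.004]])

```text
t: 6.5
tool_pos: [0.4825, 0.2267, 0.2638]
orientation: [-0.297, -3.127, 0.002]
force: [-0.5, 0.1, -4.5]
opening: 0.0406
gripper_force: 45.0
```

```bash
cat >> h.py <<'E'
def st():
    from plant import read_state
    s=read_state();h=np.radians(79.15);X=np.array([np.sin(h),-np.cos(h)]);Y=np.array([np.cos(h),np.sin(h)])
    d=s["tool_pos"][:2]-np.array([.477,.1738]);f=s["force"]
    M=R.from_rotvec(s["orientation"]).as_matrix()
    print("t",round(float(s["t"]),2),"jig mm",np.round([d@X*1e3,d@Y*1e3,s["tool_pos"][2]*1e3],1),"Fjig",np.round([f[:2]@X,f[:2]@Y,f[2]],1),"M",np.round(s["wrist_torque"],2),"head",np.round(np.degrees(np.arctan2(M[1,1],M[0,1])),2),"tilt",np.round(M[:2,2]*1e3,1),"grip",round(float(s["gripper_force"]),1))
E
python3 -c "
from h import *
st()"
```

```text
t 6.5 jig mm [ -4.5  53.  263.8] Fjig [-0.6  0.  -4.5] M [ 0.07 -0.2  -0.  ] head 79.16 tilt [-0.4 -1.4] grip 45.0
```

Next, I'll go toward the fence in small steps until contact.

>>> arm_command(increments=[[-0.005, 0, 0, 0, 0, 0], [-0.01, 0, 0, 0, 0, 0], [-0.015, 0, 0, 0, 0, 0], [-0.02, 0, 0, 0, 0, 0], [-0.02, 0, 0, 0, 0, 0]])

```text
t: 7.12
tool_pos: [0.4862, 0.226, 0.2634]
orientation: [-0.297, -3.127, 0.003]
force: [-0.5, -0.3, -4.9]
opening: 0.0409
gripper_force: 45.0
```

```bash
python3 -c "
from h import *
st()"
```

```text
t 7.12 jig mm [ -0.8  53.  263.4] Fjig [-0.4 -0.4 -4.9] M [ 0.07 -0.15  0.03] head 79.16 tilt [-1.  -1.6] grip 45.0
```

>>> arm_command(increments=[[-0.005, 0, 0, 0, 0, 0], [-0.01, 0, 0, 0, 0, 0], [-0.015, 0, 0, 0, 0, 0], [-0.015, 0, 0, 0, 0, 0], [-0.015, 0, 0, 0, 0, 0]])

```text
t: 7.75
tool_pos: [0.489, 0.2254, 0.2633]
orientation: [-0.297, -3.127, 0.003]
force: [-0.3, -0.0, -4.8]
opening: 0.041
gripper_force: 45.0
```

```bash
python3 -c "
from h import *
st()"
```

```text
t 7.75 jig mm [  2.1  52.9 263.3] Fjig [-0.2 -0.1 -4.8] M [ 0.1  -0.18  0.02] head 79.16 tilt [-1.1 -1.6] grip 45.0
```

>>> arm_command(increments=[[-0.005, 0, 0, 0, 0, 0], [-0.01, 0, 0, 0, 0, 0], [-0.015, 0, 0, 0, 0, 0], [-0.015, 0, 0, 0, 0, 0], [-0.015, 0, 0, 0, 0, 0]])

```text
t: 8.38
tool_pos: [0.4915, 0.225, 0.2631]
orientation: [-0.297, -3.125, 0.003]
force: [-4.4, 1.4, -2.9]
opening: 0.0408
gripper_force: 45.0
```

```bash
python3 -c "
from h import *
st()"
```

```text
t 8.38 jig mm [  4.7  53.  263.1] Fjig [-4.6  0.5 -2.9] M [ 0.29  0.87 -0.48] head 79.15 tilt [-2.6 -1.5] grip 45.0
```

Contact with the fence is at −4.6 N. The moment shows the −y end touching first, so I'll yaw slightly, shift the hole over my pin estimate and lower until it touches.

>>> arm_command(increments=[[0, 0.006, 0, 0, 0, 0.002], [0, 0.0125, 0.005, 0, 0, 0.003], [0, 0.0125, 0.01, 0, 0, 0.003], [0, 0.0125, 0.015, 0, 0, 0.003], [0, 0.0125, 0.02, 0, 0, 0.003]])

```text
t: 9.0
tool_pos: [0.492, 0.2275, 0.2591]
orientation: [-0.31, -3.124, 0.003]
force: [-5.3, 0.5, -2.2]
opening: 0.041
gripper_force: 45.0
```

```bash
python3 -c "
from h import *
st()"
```

```text
t 9.0 jig mm [  4.6  55.6 259.1] Fjig [-5.3 -0.5 -2.2] M [0.38 1.07 0.4 ] head 78.66 tilt [-2.5 -1.7] grip 45.0
```

>>> arm_command(increments=[[0, 0, 0.003, 0, 0, -0.0013], [0, 0, 0.006, 0, 0, -0.0013], [0, 0, 0.009, 0, 0, -0.0013], [0, 0, 0.012, 0, 0, -0.0013], [0, 0, 0.012, 0, 0, -0.0013]])

```text
t: 9.62
tool_pos: [0.4921, 0.2275, 0.257]
orientation: [-0.304, -3.125, 0.003]
force: [-6.3, 1.1, 0.1]
opening: 0.0411
gripper_force: 45.0
```

```bash
python3 -c "
from h import *
st()"
```

```text
t 9.62 jig mm [  4.7  55.6 257. ] Fjig [-6.4 -0.1  0.1] M [0.18 1.25 0.08] head 78.88 tilt [-2.2 -1.6] grip 45.0
```

>>> arm_command(increments=[[0, 0, 0.003, 0, 0, 0], [0, 0, 0.006, 0, 0, 0], [0, 0, 0.009, 0, 0, 0], [0, 0, 0.012, 0, 0, 0], [0, 0, 0.012, 0, 0, 0]])

```text
t: 10.25
tool_pos: [0.4921, 0.2279, 0.2547]
orientation: [-0.304, -3.125, 0.001]
force: [-6.2, 3.3, -1.5]
opening: 0.0407
gripper_force: 45.0
```

```bash
python3 -c "
from h import *
st()"
```

```text
t 10.25 jig mm [  4.7  56.  254.7] Fjig [-6.7  2.  -1.5] M [0.79 1.12 0.07] head 78.88 tilt [-1.8 -0.5] grip 45.0
```

The hole is going over the pin (z is down and Fy is +2 N, so the pin lies slightly to +y). I'll follow it and keep lowering.

>>> arm_command(increments=[[0, 0.0025, 0.004, 0, 0, 0], [0, 0.0035, 0.008, 0, 0, 0], [0, 0.0035, 0.012, 0, 0, 0], [0, 0.0035, 0.016, 0, 0, 0], [0, 0.0035, 0.016, 0, 0, 0]])

```text
t: 10.88
tool_pos: [0.4922, 0.2283, 0.2512]
orientation: [-0.304, -3.125, 0.003]
force: [-5.7, 1.4, -3.7]
opening: 0.0412
gripper_force: 45.0
```

```bash
python3 -c "
from h import *
st()"
```

```text
t 10.88 jig mm [  4.7  56.3 251.2] Fjig [-5.8  0.3 -3.7] M [0.43 0.96 0.07] head 78.88 tilt [-2.2 -1.4] grip 45.0
```

Free again; the bed should be at z ≈ 249.5.

>>> arm_command(increments=[[0, 0, 0.003, 0, 0, 0], [0, 0, 0.006, 0, 0, 0], [0, 0, 0.009, 0, 0, 0], [0, 0, 0.009, 0, 0, 0], [0, 0, 0.009, 0, 0, 0]])

```text
t: 11.5
tool_pos: [0.4922, 0.2283, 0.2498]
orientation: [-0.304, -3.125, 0.002]
force: [-7.9, 0.6, 0.8]
opening: 0.0407
gripper_force: 45.0
```

```bash
python3 -c "
from h import *
st()"
```

```text
t 11.5 jig mm [  4.7  56.3 249.8] Fjig [-7.9 -0.9  0.8] M [0.45 1.29 0.04] head 78.88 tilt [-2.1 -1.3] grip 45.0
```

The plate is on the bed. I'll press a little, ease off the fence, then open.

>>> arm_command(increments=[[0.002, 0, 0.003, 0, 0, 0], [0.003, 0, 0.006, 0, 0, 0], [0.003, 0, 0.006, 0, 0, 0], [0.003, 0, 0.006, 0, 0, 0], [0.003, 0, 0.006, 0, 0, 0]])

```text
t: 12.12
tool_pos: [0.4919, 0.2282, 0.2496]
orientation: [-0.305, -3.126, 0.002]
force: [-10.8, -2.1, 7.8]
opening: 0.0406
gripper_force: 45.0
```

```bash
python3 -c "
from h import *
st()"
```

```text
t 12.12 jig mm [  4.4  56.3 249.6] Fjig [-10.3  -4.1   7.8] M [0.16 1.57 0.09] head 78.87 tilt [-1.3 -1.5] grip 45.0
```

>>> arm_command(increments=[[0, 0, 0, 0, 0, 0], [0, 0, 0, 0, 0, 0], [0, 0, 0, 0, 0, 0], [0, 0, 0, 0, 0, 0], [0, 0, 0, 0, 0, 0]], fingers=-1)

```text
t: 12.75
tool_pos: [0.4921, 0.228, 0.2484]
orientation: [-0.305, -3.126, 0.003]
force: [0.2, -1.0, -1.2]
opening: 0.0859
gripper_force: 0.0
```

```bash
python3 -c "
from h import *
st()"
```

```text
t 12.75 jig mm [  4.6  56.1 248.4] Fjig [ 0.3 -0.9 -1.2] M [ 0.04 -0.14  0.03] head 78.85 tilt [-1.  -1.6] grip 0.0
```

Released. I'll go straight up, then check from the side and above.

>>> arm_command(increments=[[0, 0, -0.1, 0, 0, 0], [0, 0, -0.3, 0, 0, 0], [0, 0, -0.55, 0, 0, 0], [0, 0, -0.75, 0, 0, 0], [0, 0, -0.75, 0, 0, 0]])

```text
t: 13.38
tool_pos: [0.4932, 0.2287, 0.403]
orientation: [0.304, 3.121, 0.002]
force: [-0.1, 0.6, 0.1]
opening: 0.093
gripper_force: 0.0
```

>>> arm_command(increments=[[0.1, -0.25, 0, 0, 0, 0], [0.2, -0.5, 0, 0, 0, 0], [0.3, -0.75, 0, 0, 0, 0], [0.4, -1, 0, 0, 0, 0], [0.4, -1, 0, 0, 0, 0]])

```text
t: 14.0
tool_pos: [0.3736, 0.0456, 0.3977]
orientation: [-0.311, -3.125, 0.004]
force: [0.3, -0.2, -0.0]
opening: 0.0931
gripper_force: 0.0
```

>>> arm_command(increments=[[0, -0.25, 0, 0, 0, 0], [0, -0.5, 0, 0, 0, 0], [0, -0.75, 0, 0, 0, 0], [0, -1, 0, 0, 0, 0], [0, -1, 0, 0, 0, 0]])

```text
t: 14.62
tool_pos: [0.3361, -0.1509, 0.3983]
orientation: [-0.313, -3.124, 0.002]
force: [0.3, 0.5, 0.1]
opening: 0.0927
gripper_force: 0.0
```

```bash
python3 -c "
from h import *
from plant import read_camera
I=[]
for n in ('top','side'):
    c=read_camera(n);np.savez(n+'3.npz',**c);u,v=map(int,proj(c,(.48,.19,.03)));I.append(cv2.resize(c['image'][v-50:v+50,u-65:u+65,::-1],None,fx=3,fy=3,interpolation=2))
cv2.imwrite('pics/fin.png',np.hstack(I))
c=np.load('top3.npz')
p,s,a,q=rect(c,lambda h:(h[...,1]<65)&(h[...,2]>135),180,190,255,245,.028);print(p,s,a)
st()"
```

```text
[0.48810373 0.21324603] [89.62067413330078, 180.04661560058594] 78.8444
t 14.72 jig mm [ -77.1 -343.   398.4] Fjig [0.1 0.4 0.1] M [ 0.05 -0.11 -0.01] head 78.78 tilt [-1.9 -0.2] grip 0.0
```

View pics/fin.png

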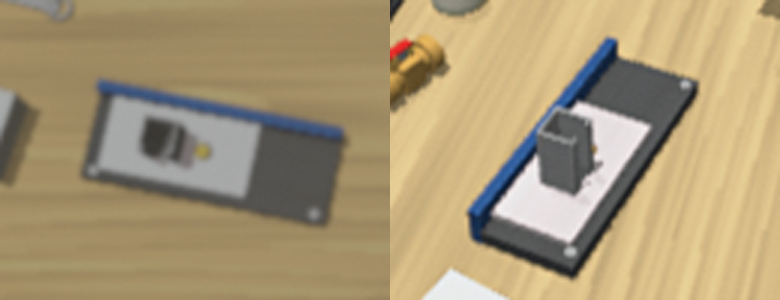

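The picture shows the plate flat on the bed along the fence, with the brass pin visible in the hole at (203,150). The measured size of 180 x 89.6 mm at the bed's height confirms that it is fully down.

```bash
python3 -c "
from plant import *
print(close_job())"
```

```text
the job is handed in; nothing more can be done
None
```

The post base is in the jig: flat on the bed along the fence, its hole over the pin, and released. I handed the job in at about 15 s; the hand-in returned no verdict.

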